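# Dispense one spacer disc and nudge it into the stop

### The arm

A 6-joint arm with a two-finger parallel gripper is mounted at the origin on the work surface. World frame = base frame: x ahead of the robot, y to its left, z up, the work surface at z = 0. Lengths are in m, angles in degrees, forces in N, time in s.
With the tool pointing down it reaches from about 0.35 to 0.875 m from the base axis. Payload 4.2 kg.
Tool frame: the origin (TCP) lies where the fingers leave the gripper's body, on its centre line; the fingertips stand 70 mm ahead of it and the grasp point (between the pads) lies 51 mm ahead of it; z points along the fingers, y is the direction in which the jaws open and shut (so a half turn about z gives the same grasp; the last joint's range is limited). The gripper opens to 87 mm and grips with 3 to 60 N. Pads are 19 mm wide; open, the fingers measure 117 mm over their backs; the gripper's body (75 mm by 190 mm) begins 51 mm behind the grasp point.
Start: joints at [-57.72, 22.042, 0.453, 0, -68.411, -14.817], TCP at [0.188, -0.596, 0.292] pointing down, gripper open.
Joint ranges: [-179.83, 179.83], [-69.29, 118.12], [-61.27, 80.66], [-181.25, 117.63], [-171.15, -9.14], [-177.46, 177.46]. Speed limits (degrees/s): [159.86, 159.86, 180, 180, 180, 180].

### API

Orientations are given as a 3x3 rotation matrix whose columns are the frame's x, y, z axes.
In Python, from station import sense, capture, camera_model, finish_job gives the robot as it stands.
- The arm moves only by the shell command python3 -m inch 'ROWS'. ROWS is JSON, a list of rows, each an object with "hand": the closure, from 0 (fully open) to 1 (shut); "slide": the shift along the world's x, y, z in cm, a list of three; "yaw": the turn about the world's z in rad. A call has 1 to 10 rows; each row is the pose to reach, as a shift and turn from the pose commanded when the call began; what a row does not reach only later rows make up. A row lasts 1/8 s, in which the tool goes at most 62.5 mm and 10.7 degrees, less where a joint would pass 70% of its speed; a pose out of reach is approached as far as the arm can. A call with a gripper value outside its range is refused whole. The fingers move at their own pace and stop on an object; the grip force is fixed at half the most. Time passes only in rows, so rows that repeat a pose let the fingers close. It gives the time, the measured TCP pose, the force and the opening at its end, in the units of the state.
- sense(): the state, without advancing time (a new reading comes with each control period).
- capture(name): name is "scene" or "top" or "wrist"; returns the picture (384x512x3 uint8, blue, green, red); there is no depth.
- camera_model(name): a dict with "mtx" (3x3 intrinsics, pixels), "k1" (the pictures are not rectified: a ray, as slopes to the right and down, at radius r is drawn at 1 + k1 r^2 times it, then the intrinsics apply), "xyz" and "orientation" of the camera in the world; the wrist camera has in their place "tool_from_camera" (4x4, takes a point from camera to tool coordinates, whose origin is the TCP and whose axes are the flange's). Camera axes: x right, y up, looking along -z (the intrinsics and any distortion apply to the point x, -y, -z); pixel columns grow to the right and rows downward; lengths in m; the calibration is good to about 2 mm. A picture is of the moment at which its call begins: read the wrist's pose just before it. camera_model takes no time and is no camera call.
- finish_job(): hands the job in, once; it reports no verdict.
The state is a dict: "time_s": time; "joints": joint angles; "joint_velocities": joint speeds; "effort": joint torques, N m; "tcp_pos": TCP position; "ee_rot": TCP orientation; "wrist_force": force on the tool from outside, world axes, zero at the start; "moment": the same for the moment, N m; "gripper_width": opening from 0.0 (shut) to 1.0 (fully open).
Only numpy, scipy, OpenCV 4.12 (cv2) and the standard library are available. Lean on these libraries where they do the work, as an engineer would, in place of code of your own. Each camera call takes 0.05 s, during which the arm holds its last target. There are 200 camera calls.

### The job

Press the plunger of the disc dispenser all the way down, once, so that it pushes a single wooden disc out onto the bench, and let the plunger come back up. Then nudge that disc aside with the fingertips, sliding it flat over the bench without ever lifting or tipping it, until it sits in a notch of the X-shaped wooden stop, touching both arms of the notch. Dispense no second disc, leave the other discs in the dispenser, and do not disturb the other things on the bench; finish clear of everything.

Things in the scene. Friction and masses are not known exactly. Their poses are not given: they have to be found in the camera images.
- dispenser: the disc dispenser, fixed to the bench: a square aluminium well (54 mm square outside, 48 mm high, open on top) holding a stack of three discs, and behind it a grey plunger housing (60 mm wide, 60 mm high) reaching 140 mm behind the well's axis, with two low feet (92 mm over both). Origin on the bench under the well's axis; -x points out of the outlet, roughly to the robot, +x to the plunger, z up
- well (a point): point on the bench on the well's axis (the dispenser's origin). The bottom disc leaves through a slot at the foot of the well's front wall and slides straight on the bench along the dispenser's -x; it stops with its centre about 93 mm from this point, a little more if pressed fast
- plunger_top (a point): centre of the top of the plunger's round black cap (40 mm across, 10 mm thick), 78 mm behind the well's axis, 110 mm above the bench when up; it moves with the plunger
- plunger (a joint): how far the plunger is down, m: 0 up, 0.040 fully down (hard stop). A spring (about 4 N up, 8 N down) brings it back when released. Inside, a pusher 2 to 12 mm above the bench moves 2.35 times as far and shoves out the bottom disc; once the plunger is back up the next disc has dropped into place, and another press would eject it
- disc_center (a point): centre (half-way up) of the disc to dispense, the lowest of the stack at the start: a plain dark wooden disc, 44 mm across, 14 mm thick, about 20 g, lying flat on the bench
- next_disc_center (a point): centre of the second disc of the stack, like the first; must stay in the well
- disc_c: top disc of the stack; must stay in the well
- stop: the X-shaped stop, fixed to the bench left or right of the outlet: two crossed wooden battens, each 120 x 14 mm, 16 mm high. Origin on the bench at the crossing; the battens run at 45 degrees to its x and y axes, so its four right-angled notches open along +x, -x, +y, -y. A disc touching both arms has its centre 41 mm from the crossing. Any notch will do; the nearest opens along +y or -y
- tape_roll: a roll of paper tape lying flat, 90 mm across, 24 mm high; leave alone
- offcut: a loose wood offcut, 90 x 45 x 30 mm high, left of the dispenser; leave alone
- screwdriver: a screwdriver lying right of the dispenser; leave alone
- pencil: a flat carpenter's pencil, 162 x 14 x 8 mm, lying between the dispenser's outlet and the robot; leave alone
- glue: a white glue bottle, 60 mm across, 150 mm high, standing far right; leave alone
- mallet: a mallet lying at the left; leave alone
- screw_cup: an open steel cup, 76 mm across, 70 mm high, far left; leave alone
- disc: the same disc to dispense, with its origin at the centre of its underside

How it is judged (in metres and radians):
On the way, in this order (a step that is already met when the one before it is completed fails the run):
1. the plunger is pressed down (at least 34 mm) and the disc is pushed out, its centre more than 55 mm in front of the well's axis (value of joint plunger above 0.034 m and x of disc_center in the frame of dispenser below -0.055 m), for 0.02 s.
2. the plunger is let back up (value of joint plunger below 0.004 m), for 0.1 s.
At the end, for the whole second after the job is handed in: the disc lies flat and at rest on the bench in a notch of the stop, its centre within 46 mm of the crossing (41 mm when touching both arms); the plunger is up and the next disc is still in the well (horizontal distance between disc_center and stop below 0.046 m and height (world z) of disc_center below 0.01 m and angle between disc_center's own z axis and vertical below 0.1 rad and linear speed of disc below 0.01 m/s and value of joint plunger below 0.004 m and horizontal distance between next_disc_center and well below 0.012 m).
It fails at once if the disc is lifted more than 7 mm off the bench (height (world z) of disc_center above 0.014 m).
It fails at once if the disc is tipped more than 0.35 rad (angle between disc_center's own z axis and vertical above 0.35 rad).
It fails at once if a second disc is dispensed (12 mm out of the well's axis) or lifted (horizontal distance between next_disc_center and well above 0.012 m or height (world z) of next_disc_center above 0.03 m).
It fails at once if the top disc of the stack is taken out (horizontal distance between disc_c and well above 0.012 m or height (world z) of disc_c above 0.038 m).
It fails at once if another thing on the bench (tape, offcut, screwdriver, pencil, glue, mallet, cup) is moved more than 20 mm (distance of any of tape_roll, offcut, screwdriver, pencil, glue, mallet, screw_cup from where it was at the start of the episode above 0.02 m).
It also fails if it takes over 45 s, if anything falls off the work surface, if the arm or the gripper's body presses on something with over 40 N, if the wrist force passes 120 N, or if a joint passes its speed limit or range.

## Working session

There is one attempt and no reset: what is moved stays moved. The work goes in short steps, Python scripts to look and compute and a shell command to move; the robot and the scene stay as the last step left them, time stands still between calls to the robot, and variables do not carry over. Pictures are saved under pics/ and viewed, about 8 in all and at most 12, crops included, and the job is handed in when it is done.

```bash
ls; mkdir -p pics; cat > h.py <<'E'
import numpy as np, cv2
from station import sense, capture, camera_model
def cam(name, st=None):
    m=camera_model(name)
    if name=="wrist":
        T=np.array(m["tool_from_camera"]); st=st or sense()
        R=np.array(st["ee_rot"]); return m, np.array(st["tcp_pos"])+R@T[:3,3], R@T[:3,:3]
    return m, np.array(m["xyz"]), np.array(m["orientation"])
def ray(c,px):
    m,p,R=c; K=np.array(m["mtx"])
    u=cv2.undistortPoints(np.array([[px]],float),K,np.array([m["k1"],0,0,0,0]))[0,0] if 0 else None
    d=np.linalg.solve(K,[px[0],px[1],1]); s=d[:2].copy()
    for _ in range(20): s=d[:2]/(1+m["k1"]*(s@s))
    v=R@np.array([s[0],-s[1],-1]); return p,v
def onplane(c,px,z):
    p,v=ray(c,px); return p+v*(z-p[2])/v[2]
def proj(c,P):
    m,p,R=c; q=R.T@(np.array(P)-p); s=np.array([q[0],-q[1]])/-q[2]; s=s*(1+m["k1"]*(s@s))
    return (np.array(m["mtx"])@[s[0],s[1],1])[:2]
def two(c1,a,c2,b):
    p,u=ray(c1,a); q,v=ray(c2,b)
    t=np.linalg.lstsq(np.c_[u,-v],q-p,rcond=None)[0]
    A,B=p+t[0]*u,q+t[1]*v; return (A+B)/2, np.linalg.norm(A-B)
E
python3 - <<'E'
from h import *
for n in("top","scene"):
    im=capture(n); cv2.imwrite(f"pics/{n}0.png",im); print(n,camera_model(n))
top=cv2.resize(cv2.imread("pics/top0.png"),(800,600)); cv2.imwrite("pics/top0b.png",top)
cv2.imwrite("pics/scene0b.png",cv2.resize(cv2.imread("pics/scene0.png"),(800,600)))
print(sense())
E
```

```text
pics
top {'mtx': array([[378.42116143,   0.        , 251.86049133],
       [  0.        , 378.42116143, 194.97524071],
       [  0.        ,   0.        ,   1.        ]]), 'k1': -0.05273419167466132, 'xyz': array([0.37264114, 0.0846727 , 1.28107426]), 'orientation': array([[ 0.00813805,  0.99052964, -0.13705765],
       [-0.99996402,  0.00773282, -0.00348878],
       [-0.0023959 ,  0.1370811 ,  0.99055693]])}
scene {'mtx': array([[402.79841502,   0.        , 254.7735498 ],
       [  0.        , 402.79841502, 190.29569259],
       [  0.        ,   0.        ,   1.        ]]), 'k1': -0.07839742489517752, 'xyz': array([ 1.00881368, -0.46499395,  0.81386446]), 'orientation': array([[ 0.72490123, -0.50390754,  0.46967585],
       [ 0.68865203,  0.51366158, -0.51177159],
       [ 0.01663113,  0.69442708,  0.71937086]])}
{'time_s': 0.1, 'joints': array([-5.77179540e+01,  2.20846846e+01,  3.87049945e-01, -2.37635989e-02,
       -6.84134550e+01, -1.48183143e+01]), 'joint_velocities': array([ 0.03465896, -0.1600012 ,  0.20044072, -0.00303949,  0.0065329 ,
       -0.00864337]), 'effort': array([-3.06790180e-04, -3.91689670e+01,  1.87935591e+01,  4.23191249e+00,
        1.34795706e-02, -6.67993686e-05]), 'tcp_pos': array([ 0.1874704 , -0.59578563,  0.29128669]), 'ee_rot': array([[-9.53952957e-01, -2.99955418e-01, -7.09463632e-04],
       [-2.99956232e-01,  9.53951180e-01,  1.84513743e-03],
       [ 1.23334699e-04,  1.97298235e-03, -9.99998046e-01]]), 'wrist_force': array([-0.97238538,  0.07430766,  0.13008925]), 'moment': array([-0.02367924,  0.01195058, -0.00617133]), 'gripper_width': 0.999487485927242}
```

View pics/top0b.png

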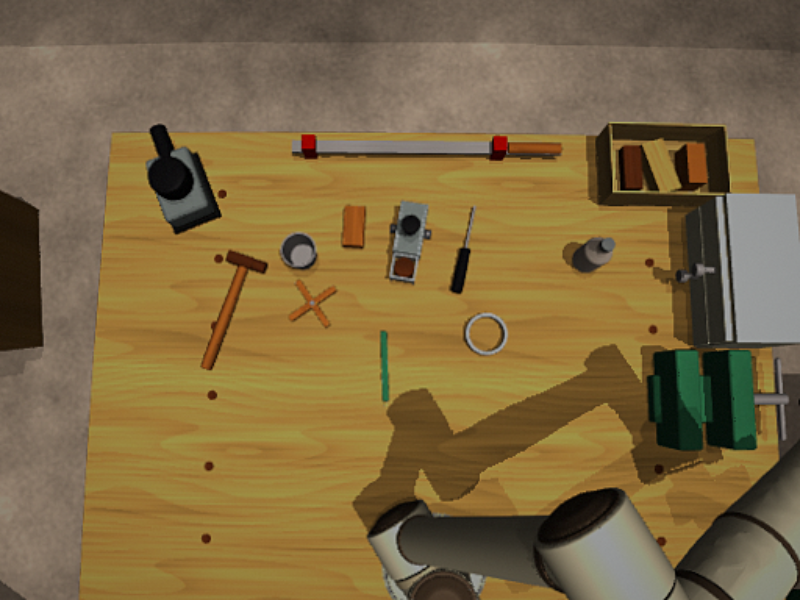

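View pics/scene0b.png

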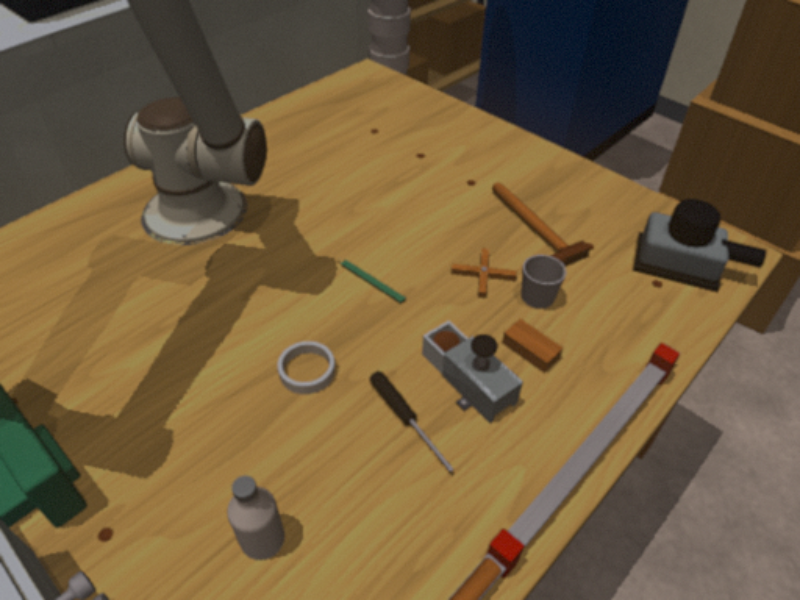

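In the 800×600 top view the cap is at (410,225), the well opening at (404,268), the stop crossing at (313,303), the pencil at (384,366) and the cup at (298,251). In the scene view the cap is at (484,345), the well at (447,340) and the crossing at (485,269). The stop is on the left.

```bash
python3 - <<'E'
from h import *
t,s=cam("top"),cam("scene"); k=.64
T=cv2.imread("pics/top0.png");S=cv2.imread("pics/scene0.png")
def blob(im,box,f):
    x0,y0,x1,y1=[int(v*k) for v in box]; hsv=cv2.cvtColor(im[y0:y1,x0:x1],cv2.COLOR_BGR2HSV).astype(int)
    m=f(hsv).astype(np.uint8); n,l,st,c=cv2.connectedComponentsWithStats(m); i=1+np.argmax(st[1:,4])
    return c[i]+[x0,y0],st[i],l==i
dark=lambda h:h[...,2]<70
ct,st1,_=blob(T,(385,200,435,245),dark); cs,st2,_=blob(S,(460,325,510,360),dark)
print("cap",ct,st1,cs,st2,two(t,ct,s,cs), onplane(t,ct,.11),onplane(s,cs,.11))
print("cross 2view",two(t,(313*k,303*k),s,(485*k,269*k)),onplane(t,(313*k,303*k),.016),onplane(s,(485*k,269*k),.016))
print("well", two(t,(404.5*k,267*k),s,(447*k,340*k)), onplane(t,(404.5*k,267*k),.035))
for n,p in dict(pencil1=(384,332),pencil2=(386,400),tape=(487,334),cup=(298,240),screwd1=(457,290),offcut=(353,226),e1=(335,287),e2=(291,318),e3=(327,325),e4=(298,282)).items():
    print(n,onplane(t,(p[0]*k,p[1]*k),.07 if n=="cup" else .016)[:2].round(3))
a=cv2.resize(T[115:230,170:310],None,fx=5.6,fy=5.2,interpolation=cv2.INTER_CUBIC); cv2.imwrite("pics/crop.png",a[:600,:800])
E
```

```text
cap [261.69655172 143.95172414] [ 10   9  13  14 145] [309.39320388 221.94660194] [  7   6  17  16 206] (array([0.70192242, 0.05838981, 0.0990561 ]), np.float64(0.00047538497083723176)) [0.69905453 0.05879064 0.11      ] [0.70647192 0.05018753 0.11      ]
cross 2view (array([0.55168329, 0.26499489, 0.017177  ]), np.float64(0.005128089631496045)) [0.54992322 0.26339244 0.016     ] [0.5525794  0.26823401 0.016     ]
well (array([0.62625681, 0.0674864 , 0.04388135]), np.float64(0.003383210621564017)) [0.62682972 0.06617986 0.035     ]
pencil1 [0.488 0.109]
pencil2 [0.344 0.103]
tape [ 0.486 -0.112]
cup [0.676 0.291]
screwd1 [ 0.581 -0.048]
offcut [0.722 0.18 ]
e1 [0.585 0.216]
e2 [0.517 0.31 ]
e3 [0.502 0.232]
e4 [0.596 0.297]
```

View pics/crop.png

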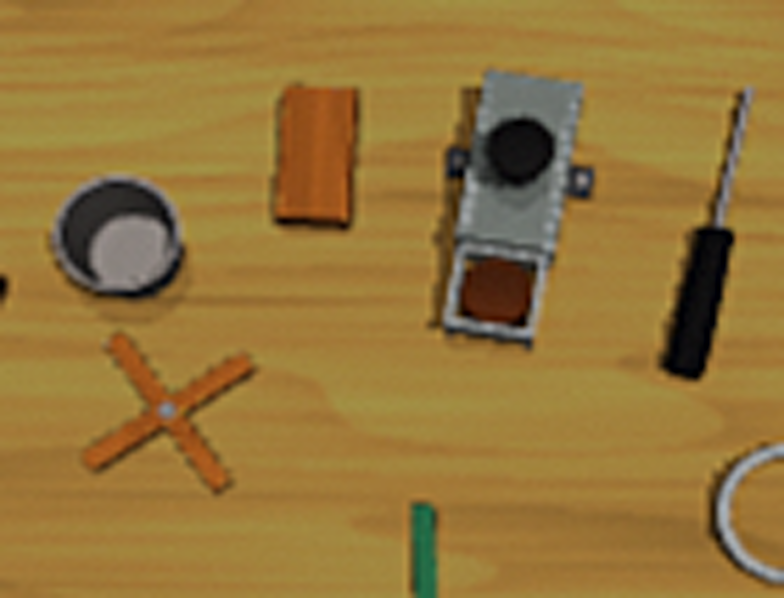

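The two-view heights are plausible: cap about 0.10 (side and top mixed), crossing 0.017, well 0.044. The cap–well distance of 76 mm fits the stated 78 mm. Next I move above the dispenser and look from close by.

```bash
python3 -m inch '[{"hand":1,"slide":[47,65,3],"yaw":1.09},{"hand":1,"slide":[47,65,3],"yaw":1.09},{"hand":1,"slide":[47,65,3],"yaw":1.09},{"hand":1,"slide":[47,65,3],"yaw":1.09},{"hand":1,"slide":[47,65,3],"yaw":1.09},{"hand":1,"slide":[47,65,3],"yaw":1.09},{"hand":1,"slide":[47,65,3],"yaw":1.09},{"hand":1,"slide":[47,65,3],"yaw":1.09},{"hand":1,"slide":[47,65,3],"yaw":1.09},{"hand":1,"slide":[47,65,3],"yaw":1.09}]'
python3 - <<'E'
from h import *
s=sense();print(s["tcp_pos"],s["joints"])
E
```

```text
time_s: 1.35
tcp_pos: [0.5542, -0.0881, 0.3155]
ee_rot: [[-0.175, -0.985, -0.0], [-0.985, 0.175, -0.0], [0.0, 0.0, -1.0]]
wrist_force: [1.7, -0.9, 0.0]
gripper_width: 0.016
[ 0.55423027 -0.08810607  0.31545467] [ 7.51021601e+00  1.49237470e+01 -6.52251511e+00 -2.65118883e-03
 -6.85810061e+01 -1.75728833e+01]
```

```bash
python3 -m inch '[{"hand":1,"slide":[8,14.6,0],"yaw":0},{"hand":1,"slide":[8,14.6,0],"yaw":0},{"hand":1,"slide":[8,14.6,0],"yaw":0},{"hand":1,"slide":[8,14.6,0],"yaw":0},{"hand":1,"slide":[8,14.6,0],"yaw":0}]'
python3 - <<'E'
from h import *
c=cam("wrist"); im=capture("wrist"); cv2.imwrite("pics/w1.png",im)
for P in [(.702,.058,.11),(.626,.067,.03),(.551,.265,.016)]: print(proj(c,P))
print(c[1],c[2])
E
```

```text
time_s: 1.98
tcp_pos: [0.6331, 0.0557, 0.315]
ee_rot: [[-0.175, -0.985, -0.002], [-0.985, 0.175, -0.0], [0.001, 0.001, -1.0]]
wrist_force: [0.1, -0.4, -0.6]
gripper_width: 0.008
[193.37114565 197.06949727]
[267.34389802 173.94344951]
[339.83697427 292.12376883]
[ 0.61938708 -0.02566498  0.4076143 ] [[-0.98479909 -0.1660434  -0.05099356]
 [ 0.1736936  -0.93946806 -0.29534777]
 [ 0.00113373 -0.29971547  0.95402796]]
```

View pics/w1.png

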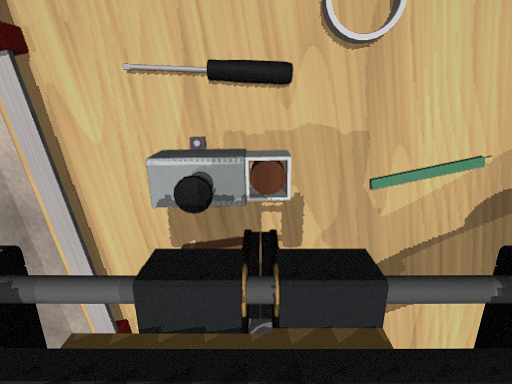

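The wrist view shows the cap at (193,194), the top disc in the well at (268,177), and the pencil's near end at (372,184). All of these are within about 3 px of the prediction.

```bash
python3 - <<'E'
from h import *
c=cam("wrist"); t,s=cam("top"),cam("scene")
im=cv2.imread("pics/w1.png"); g=im.max(2)[165:225,165:225]
n,l,st,ce=cv2.connectedComponentsWithStats((g<55).astype(np.uint8)); i=1+np.argmax(st[1:,4]); px=ce[i]+165
print(px,st[i],onplane(c,px,.105),two(c,px,t,(261.7,143.95)))
for h in(.035,.042): print(onplane(c,(268,177),h))
for p in[(246,152),(291,152),(246,200),(291,200)]: print(onplane(c,p,.048))
print("pencil",onplane(c,(371,184),.008))
print("housing back",onplane(c,(149,158),.06),onplane(c,(149,206),.06),onplane(c,(246,152),.06),onplane(c,(246,204),.06))
E
```

```text
[193.35423729 193.52457627] [   9   10   39   38 1180] [0.7027354  0.05525367 0.105     ] (array([0.70493794, 0.05840706, 0.09294078]), np.float64(0.002162994664547371))
[0.62593199 0.06935543 0.035     ]
[0.62580573 0.06756189 0.042     ]
[0.64593517 0.0319276  0.048     ]
[0.59427493 0.04108353 0.048     ]
[0.65701819 0.08990077 0.048     ]
[0.60284291 0.09951168 0.048     ]
pencil [0.49224939 0.10984505 0.008     ]
housing back [0.75471789 0.01743363 0.06      ] [0.77089928 0.07326698 0.06      ] [0.64504416 0.02998946 0.06      ] [0.6566983  0.09094801 0.06      ]
```

```bash
python3 -m inch '[{"hand":1,"slide":[3.5,0,0],"yaw":0},{"hand":1,"slide":[7,0,-1],"yaw":0},{"hand":1,"slide":[7,0,-6],"yaw":0},{"hand":1,"slide":[7,0,-10],"yaw":0},{"hand":1,"slide":[7,0,-12.5],"yaw":0},{"hand":1,"slide":[7,0,-12.5],"yaw":0},{"hand":1,"slide":[7,0,-12.5],"yaw":0}]'
python3 -m inch '[{"hand":1,"slide":[0,0,-0.5],"yaw":0},{"hand":1,"slide":[0,0,-1],"yaw":0},{"hand":1,"slide":[0,0,-1.5],"yaw":0},{"hand":1,"slide":[0,0,-1.5],"yaw":0}]'
```

```text
time_s: 2.9
tcp_pos: [0.7042, 0.0552, 0.1925]
ee_rot: [[-0.176, -0.984, 0.003], [-0.984, 0.176, 0.0], [-0.001, -0.003, -1.0]]
wrist_force: [0.3, 0.8, 0.8]
gripper_width: 0.006
time_s: 3.4
tcp_pos: [0.7038, 0.0561, 0.1763]
ee_rot: [[-0.175, -0.985, 0.001], [-0.985, 0.175, -0.0], [0.0, -0.001, -1.0]]
wrist_force: [-0.8, 0.8, 3.3]
gripper_width: 0.005
```

The wrist force is about 4 N, so the tip is on the cap. Pressing steadily.

```bash
python3 -m inch '[{"hand":1,"slide":[0,0,-0.4],"yaw":0},{"hand":1,"slide":[0,0,-0.8],"yaw":0},{"hand":1,"slide":[0,0,-1.2],"yaw":0},{"hand":1,"slide":[0,0,-1.6],"yaw":0},{"hand":1,"slide":[0,0,-2],"yaw":0},{"hand":1,"slide":[0,0,-2.4],"yaw":0},{"hand":1,"slide":[0,0,-2.8],"yaw":0},{"hand":1,"slide":[0,0,-3.2],"yaw":0},{"hand":1,"slide":[0,0,-3.5],"yaw":0},{"hand":1,"slide":[0,0,-3.5],"yaw":0}]'
```

```text
time_s: 4.65
tcp_pos: [0.7038, 0.056, 0.1421]
ee_rot: [[-0.175, -0.985, 0.001], [-0.985, 0.175, -0.0], [0.0, -0.001, -1.0]]
wrist_force: [-2.7, -0.4, 6.5]
gripper_width: 0.007
```

```bash
python3 -m inch '[{"hand":1,"slide":[0,0,-0.15],"yaw":0},{"hand":1,"slide":[0,0,-0.3],"yaw":0},{"hand":1,"slide":[0,0,-0.3],"yaw":0}]'
```

```text
time_s: 5.03
tcp_pos: [0.7038, 0.056, 0.1402]
ee_rot: [[-0.174, -0.985, 0.002], [-0.985, 0.174, -0.0], [0.0, -0.002, -1.0]]
wrist_force: [-3.7, -0.2, 9.9]
gripper_width: 0.006
```

```bash
python3 -m inch '[{"hand":1,"slide":[0,0,1.5],"yaw":0},{"hand":1,"slide":[0,0,4],"yaw":0},{"hand":1,"slide":[0,0,7],"yaw":0},{"hand":1,"slide":[0,0,12],"yaw":0},{"hand":0.75,"slide":[-6,-1.5,14],"yaw":0},{"hand":0.75,"slide":[-12,-3,14],"yaw":0},{"hand":0.75,"slide":[-15,-3,14],"yaw":0},{"hand":0.75,"slide":[-15,-3,14],"yaw":0},{"hand":0.75,"slide":[-15,-3,14],"yaw":0}]'
python3 - <<'E'
from h import *
c=cam("wrist"); im=capture("wrist"); cv2.imwrite("pics/w2.png",im); t=capture("top"); cv2.imwrite("pics/t2.png",t)
b=cv2.resize(t[115:230,170:310],(512,421),interpolation=cv2.INTER_CUBIC)[:384]
cv2.imwrite("pics/v2.png",cv2.resize(np.hstack([im,b]),(800,300)))
s=sense();print(s["gripper_width"],s["tcp_pos"])
E
```

```text
time_s: 6.15
tcp_pos: [0.5542, 0.0262, 0.2779]
ee_rot: [[-0.175, -0.985, 0.001], [-0.985, 0.175, 0.0], [-0.0, -0.001, -1.0]]
wrist_force: [-0.0, 0.1, -0.1]
gripper_width: 0.244
0.24985844997315831 [0.55447874 0.02617763 0.27726418]
```

View pics/v2.png

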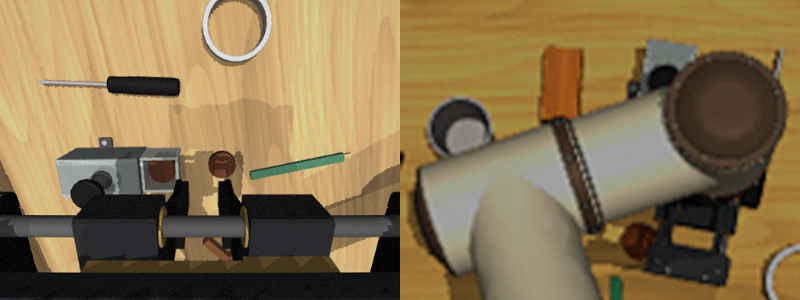

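The disc is out, at about (284,210) in full wrist pixels, and the cap is back up. The next disc shows in the well.

```bash
python3 - <<'E'
from h import *
c=cam("wrist"); im=cv2.imread("pics/w2.png")
x0,y0,x1,y1=262,188,308,234
hsv=cv2.cvtColor(im[y0:y1,x0:x1],cv2.COLOR_BGR2HSV); m=((hsv[...,2]<125)&(hsv[...,1]>110)&((hsv[...,0]<13)|(hsv[...,0]>170))).astype(np.uint8)
n,l,st,ce=cv2.connectedComponentsWithStats(m); i=1+np.argmax(st[1:,4]); px=ce[i]+[x0,y0]; print(px,st[i])
print(onplane(c,px,.012)); 
for p in [(px[0]-17,px[1]),(px[0]+17,px[1])]: print(onplane(c,p,.014))
a=onplane(c,px,.012)[:2]; print("from well",np.linalg.norm(a-[.626,.067]), "to goal",np.array([.544,.225])-a)
E
```

```text
[283.88165038 210.39305103] [  5   5  35  35 921]
[0.53509498 0.08163149 0.012     ]
[0.55557711 0.07725478 0.014     ]
[0.51466975 0.08448037 0.014     ]
from well 0.09207498273395938 to goal [0.00890502 0.14336851]
```

```bash
python3 -m inch '[{"hand":0.75,"slide":[-2.6,1.4,-5],"yaw":0},{"hand":0.75,"slide":[-2.6,1.4,-10],"yaw":0},{"hand":0.75,"slide":[-2.6,1.4,-15],"yaw":0},{"hand":0.75,"slide":[-2.6,1.4,-18.5],"yaw":0},{"hand":0.75,"slide":[-2.6,1.4,-18.5],"yaw":0},{"hand":0.75,"slide":[-2.6,1.4,-18.5],"yaw":0}]'
```

```text
time_s: 7.0
tcp_pos: [0.5289, 0.0403, 0.0934]
ee_rot: [[-0.175, -0.985, 0.002], [-0.985, 0.175, 0.0], [-0.001, -0.002, -1.0]]
wrist_force: [-0.0, 0.7, -0.4]
gripper_width: 0.248
```

```bash
python3 -m inch '[{"hand":0.75,"slide":[0,0,-1],"yaw":0},{"hand":0.75,"slide":[0,0,-1.9],"yaw":0},{"hand":0.75,"slide":[0,0,-1.9],"yaw":0},{"hand":0.75,"slide":[0,0.5,-1.9],"yaw":0},{"hand":0.75,"slide":[0.1,1,-1.9],"yaw":0},{"hand":0.75,"slide":[0.1,1.5,-1.9],"yaw":0},{"hand":0.75,"slide":[0.15,2.2,-1.9],"yaw":0},{"hand":0.75,"slide":[0.2,3,-1.9],"yaw":0},{"hand":0.75,"slide":[0.25,4,-1.9],"yaw":0},{"hand":0.75,"slide":[0.3,5,-1.9],"yaw":0}]'
python3 - <<'E'
from h import *
im=capture("wrist"); b=capture("scene"); cv2.imwrite("pics/w3.png",im)
cv2.imwrite("pics/v3.png",cv2.resize(np.hstack([im,b]),(800,300)))
E
```

```text
time_s: 8.25
tcp_pos: [0.5306, 0.0907, 0.0736]
ee_rot: [[-0.175, -0.985, 0.0], [-0.985, 0.175, -0.0], [-0.0, -0.0, -1.0]]
wrist_force: [0.1, -0.2, 0.6]
gripper_width: 0.248
```

View pics/v3.png

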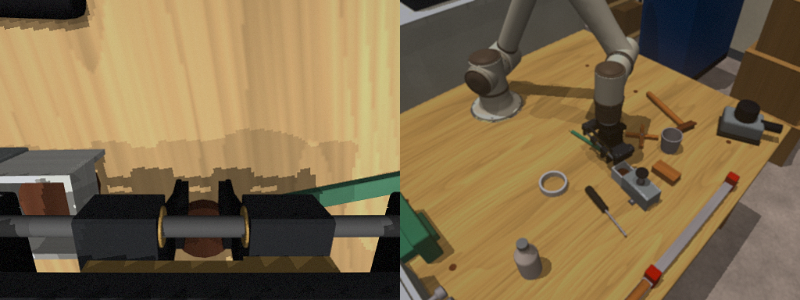

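The disc is cradled between the fingertips and lies flat, and the pencil is clear to the right. Continuing towards the notch.

```bash
python3 -m inch '[{"hand":0.75,"slide":[0.1,0.8,0],"yaw":0},{"hand":0.75,"slide":[0.15,1.8,0],"yaw":0},{"hand":0.75,"slide":[0.2,2.8,0],"yaw":0},{"hand":0.75,"slide":[0.3,3.8,0],"yaw":0},{"hand":0.75,"slide":[0.4,4.8,0],"yaw":0},{"hand":0.75,"slide":[0.5,5.8,0],"yaw":0},{"hand":0.75,"slide":[0.6,6.8,0],"yaw":0},{"hand":0.75,"slide":[0.7,7.7,0],"yaw":0},{"hand":0.75,"slide":[0.75,8.5,0],"yaw":0},{"hand":0.75,"slide":[0.75,8.5,0],"yaw":0}]'
python3 -m inch '[{"hand":0.75,"slide":[0.05,0.4,0],"yaw":0},{"hand":0.75,"slide":[0.1,0.8,0],"yaw":0},{"hand":0.75,"slide":[0.15,1.2,0],"yaw":0},{"hand":0.75,"slide":[0.15,1.2,0],"yaw":0}]'
```

```text
time_s: 9.6
tcp_pos: [0.5381, 0.1756, 0.0736]
ee_rot: [[-0.174, -0.985, 0.0], [-0.985, 0.174, 0.0], [-0.0, -0.0, -1.0]]
wrist_force: [-0.6, -0.5, -1.0]
gripper_width: 0.25
time_s: 10.1
tcp_pos: [0.5396, 0.1872, 0.0736]
ee_rot: [[-0.175, -0.985, 0.0], [-0.985, 0.175, 0.0], [-0.0, -0.0, -1.0]]
wrist_force: [0.4, 0.0, -0.0]
gripper_width: 0.252
```

Now short steps to contact, watching the force.

```bash
python3 -m inch '[{"hand":0.75,"slide":[0.05,0.3,0],"yaw":0},{"hand":0.75,"slide":[0.1,0.6,0],"yaw":0},{"hand":0.75,"slide":[0.1,0.6,0],"yaw":0}]'
python3 -m inch '[{"hand":0.75,"slide":[0.03,0.15,0],"yaw":0},{"hand":0.75,"slide":[0.05,0.3,0],"yaw":0},{"hand":0.75,"slide":[0.05,0.3,0],"yaw":0}]'
```

```text
time_s: 10.48
tcp_pos: [0.5406, 0.1932, 0.0736]
ee_rot: [[-0.175, -0.985, 0.0], [-0.985, 0.175, 0.0], [-0.0, -0.0, -1.0]]
wrist_force: [-0.3, -0.0, 0.4]
gripper_width: 0.249
time_s: 10.85
tcp_pos: [0.5406, 0.1953, 0.0735]
ee_rot: [[-0.175, -0.985, -0.001], [-0.985, 0.175, -0.001], [0.001, 0.001, -1.0]]
wrist_force: [0.4, -3.2, 0.8]
gripper_width: 0.249
```

```bash
python3 -m inch '[{"hand":0.75,"slide":[0.02,0.15,0],"yaw":0},{"hand":0.75,"slide":[0.02,0.15,0],"yaw":0}]'
```

```text
time_s: 11.1
tcp_pos: [0.5402, 0.196, 0.0734]
ee_rot: [[-0.176, -0.984, -0.003], [-0.984, 0.176, -0.003], [0.003, 0.003, -1.0]]
wrist_force: [-1.2, -5.9, 2.8]
gripper_width: 0.244
```

The force is rising against the stop, so the disc is seated. Backing off straight, going up, and looking.

```bash
python3 -m inch '[{"hand":0.75,"slide":[-0.2,-1,0],"yaw":0},{"hand":0.75,"slide":[-0.6,-3,0],"yaw":0},{"hand":0.75,"slide":[-0.8,-5,0],"yaw":0},{"hand":0.75,"slide":[-0.8,-5,4],"yaw":0},{"hand":0.75,"slide":[-0.8,-5,10],"yaw":0},{"hand":0.75,"slide":[0,-5,16],"yaw":0},{"hand":0.75,"slide":[0,-5,22],"yaw":0},{"hand":0.75,"slide":[0,-4,24],"yaw":0},{"hand":0.75,"slide":[0,-4,24],"yaw":0},{"hand":0.75,"slide":[0,-4,24],"yaw":0}]'
python3 - <<'E'
from h import *
c=cam("wrist"); im=capture("wrist"); b=capture("scene"); cv2.imwrite("pics/w4.png",im); cv2.imwrite("pics/s4.png",b)
print(proj(c,(.551,.265,.016)),proj(c,(.544,.225,.014)))
b=cv2.resize(b[140:260,210:370],(512,384),interpolation=cv2.INTER_CUBIC)
cv2.imwrite("pics/v4.png",cv2.resize(np.hstack([im,b]),(800,300)))
E
```

```text
time_s: 12.35
tcp_pos: [0.5405, 0.1565, 0.3118]
ee_rot: [[-0.176, -0.984, -0.003], [-0.984, 0.176, -0.001], [0.002, 0.003, -1.0]]
wrist_force: [0.5, 0.4, -0.4]
gripper_width: 0.251
[266.08553149 242.05534231] [266.16622589 213.98622733]
```

View pics/v4.png

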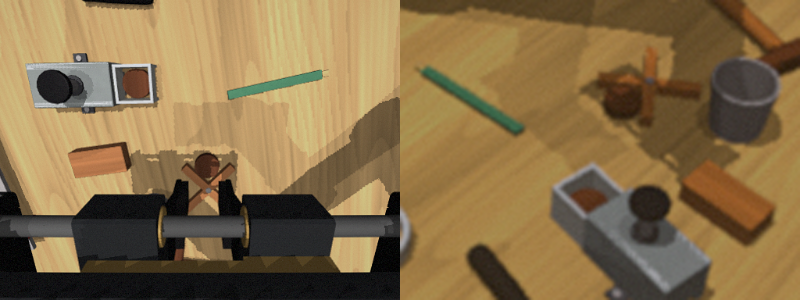

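The wrist view shows the disc at about (264,211) in the notch, against both arms, with the crossing pin at (266,239). The cap is up, a disc is still in the well, and the other objects are where they were. Now to measure the disc–crossing distance.

```bash
python3 - <<'E'
from h import *
c=cam("wrist"); im=cv2.imread("pics/w4.png")
crop=im[180:270,215:320]; cv2.imwrite("pics/c4.png",cv2.resize(crop,None,fx=6,fy=6,interpolation=cv2.INTER_CUBIC))
E
```

```text
(no output)
```

View pics/c4.png

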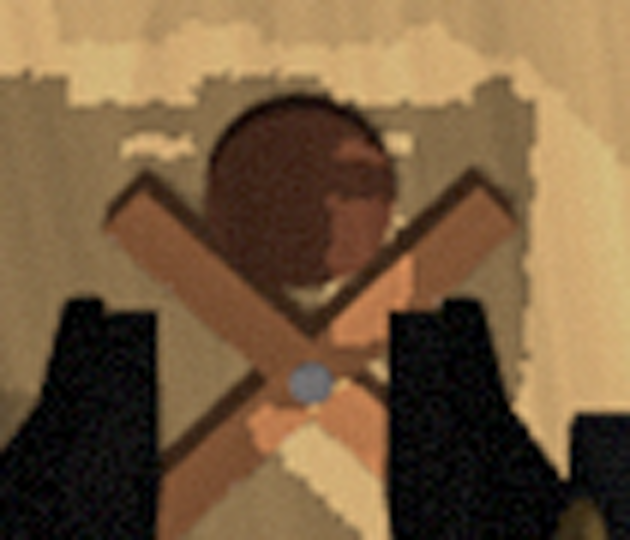

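```bash
python3 - <<'E'
from h import *
c=cam("wrist"); f=lambda x,y:(215+x/6-.4,180+y/6-.4)
d=onplane(c,f(302,196),.014)[:2]; x=onplane(c,f(311,384),.017)[:2]; v=d-x
# arms' top tips (end midpoints, z=.016)
a=onplane(c,f(130,208),.016)[:2]-x; b=onplane(c,f(495,203),.016)[:2]-x
print(d,x,np.linalg.norm(v)); print("dia",np.linalg.norm(onplane(c,f(207,196),.014)-onplane(c,f(397,196),.014)))
for e in(a,b):
    L=np.linalg.norm(e); print("arm len",L,"perp dist",abs(e[0]*v[1]-e[1]*v[0])/L)
E
```

```text
[0.54525193 0.22215955] [0.55089103 0.26674507] 0.04494071573942032
dia 0.04248893190781841
arm len 0.05900157896738771 perp dist 0.02926137662345318
arm len 0.05992225054439575 perp dist 0.032157729710286326
```

The sizes check out (disc 42 mm, arm 59 mm). The disc touches the +x arm, but it stands about 3 mm off the other arm, 45 mm from the crossing. I'll nudge it along the touching arm into the corner with shut fingers turned by 0.6 rad, which gives about 14 mm clearance to the arm.

```bash
python3 -m inch '[{"hand":1,"slide":[2.4,2.3,0],"yaw":0.6},{"hand":1,"slide":[2.4,2.3,0],"yaw":0.6},{"hand":1,"slide":[2.4,2.3,-3],"yaw":0.6},{"hand":1,"slide":[2.4,2.3,-8],"yaw":0.6},{"hand":1,"slide":[2.4,2.3,-13],"yaw":0.6},{"hand":1,"slide":[2.4,2.3,-18],"yaw":0.6},{"hand":1,"slide":[2.4,2.3,-21.5],"yaw":0.6},{"hand":1,"slide":[2.4,2.3,-21.5],"yaw":0.6},{"hand":1,"slide":[2.4,2.3,-21.5],"yaw":0.6}]'
```

```text
time_s: 13.58
tcp_pos: [0.566, 0.1806, 0.0994]
ee_rot: [[0.412, -0.911, 0.001], [-0.911, -0.412, 0.0], [0.0, -0.001, -1.0]]
wrist_force: [0.6, -0.4, 1.0]
gripper_width: 0.005
```

```bash
python3 -m inch '[{"hand":1,"slide":[0,0,-1.5],"yaw":0},{"hand":1,"slide":[0,0,-2.5],"yaw":0},{"hand":1,"slide":[0,0,-2.5],"yaw":0},{"hand":1,"slide":[-0.2,0.5,-2.5],"yaw":0},{"hand":1,"slide":[-0.4,1,-2.5],"yaw":0},{"hand":1,"slide":[-0.6,1.3,-2.5],"yaw":0},{"hand":1,"slide":[-0.6,1.3,-2.5],"yaw":0}]'
python3 -m inch '[{"hand":1,"slide":[-0.1,0.2,0],"yaw":0},{"hand":1,"slide":[-0.1,0.2,0],"yaw":0}]'
python3 -m inch '[{"hand":1,"slide":[-0.1,0.2,0],"yaw":0},{"hand":1,"slide":[-0.1,0.2,0],"yaw":0}]'
```

```text
time_s: 14.45
tcp_pos: [0.5591, 0.1939, 0.0738]
ee_rot: [[0.412, -0.911, 0.0], [-0.911, -0.412, 0.0], [-0.0, -0.0, -1.0]]
wrist_force: [0.1, -0.2, 0.5]
gripper_width: 0.006
time_s: 14.7
tcp_pos: [0.5581, 0.1953, 0.0736]
ee_rot: [[0.411, -0.911, -0.0], [-0.911, -0.411, -0.0], [0.0, 0.0, -1.0]]
wrist_force: [-0.1, -0.8, 0.5]
gripper_width: 0.01
time_s: 14.95
tcp_pos: [0.5571, 0.1968, 0.0736]
ee_rot: [[0.411, -0.911, -0.001], [-0.911, -0.411, -0.001], [0.001, 0.001, -1.0]]
wrist_force: [0.5, -3.3, 0.2]
gripper_width: 0.008
```

```bash
python3 -m inch '[{"hand":1,"slide":[-0.1,0.15,0],"yaw":0},{"hand":1,"slide":[-0.1,0.15,0],"yaw":0}]'
python3 -m inch '[{"hand":1,"slide":[-0.1,0.1,0],"yaw":0},{"hand":1,"slide":[-0.1,0.1,0],"yaw":0}]'
```

```text
time_s: 15.2
tcp_pos: [0.5568, 0.1972, 0.0737]
ee_rot: [[0.411, -0.911, -0.0], [-0.911, -0.411, -0.002], [0.002, 0.001, -1.0]]
wrist_force: [5.4, -9.2, 0.1]
gripper_width: 0.001
time_s: 15.45
tcp_pos: [0.5565, 0.1974, 0.0739]
ee_rot: [[0.411, -0.911, 0.001], [-0.911, -0.411, -0.003], [0.003, 0.001, -1.0]]
wrist_force: [7.1, -13.5, 0.6]
gripper_width: 0.006
```

The arm has stopped on a firm wedge (reaction along −p, 15 N). Backing off and re-checking.

```bash
python3 -m inch '[{"hand":1,"slide":[0.5,-1,0],"yaw":0},{"hand":1,"slide":[1,-2.5,0],"yaw":0},{"hand":1,"slide":[1,-4,0],"yaw":0},{"hand":1,"slide":[1,-4,5],"yaw":0},{"hand":1,"slide":[1,-4,11],"yaw":0},{"hand":1,"slide":[0,-4,17],"yaw":-0.2},{"hand":1,"slide":[-1,-4,23],"yaw":-0.4},{"hand":1,"slide":[-1.5,-4,24],"yaw":-0.6},{"hand":1,"slide":[-1.5,-4,24],"yaw":-0.6},{"hand":1,"slide":[-1.5,-4,24],"yaw":-0.6}]'
python3 - <<'E'
from h import *
c=cam("wrist"); im=capture("wrist"); b=capture("scene"); cv2.imwrite("pics/w5.png",im)
u=proj(c,(.548,.245,.015)); x0,y0=int(u[0])-55,int(u[1])-50; print(x0,y0)
a=cv2.resize(im[y0:y0+90,x0:x0+105],None,fx=6,fy=6,interpolation=cv2.INTER_CUBIC)
cv2.imwrite("pics/c5.png",a)
cv2.imwrite("pics/s5.png",b)
E
```

```text
time_s: 16.7
tcp_pos: [0.5398, 0.1595, 0.3122]
ee_rot: [[-0.173, -0.985, -0.002], [-0.985, 0.173, -0.001], [0.001, 0.002, -1.0]]
wrist_force: [0.3, 0.3, 0.3]
gripper_width: 0.008
209 176
```

View pics/c5.png

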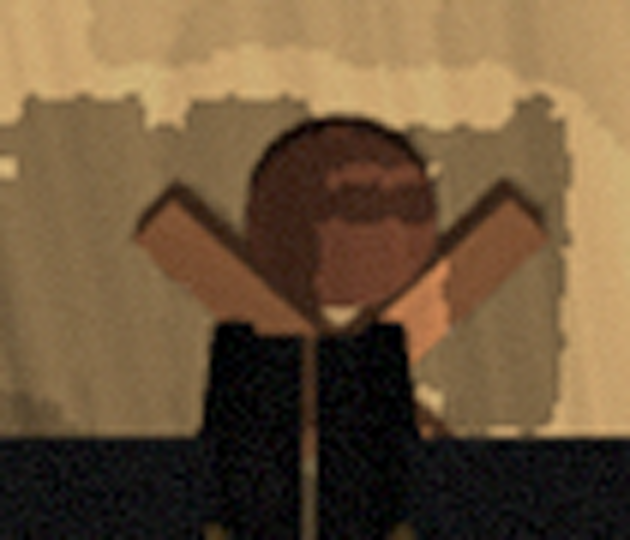

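View pics/s5.png

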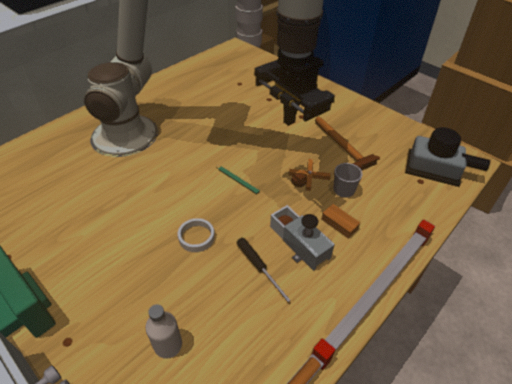

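The disc now touches both arms: its centre is at crop x 343, midway between the arm tips at 158 and 525. The plunger is up and everything else is in place. One last numeric check, then I hand in.

```bash
python3 - <<'E'
from h import *
from station import finish_job
c=cam("wrist"); f=lambda x,y:(209+x/6-.4,176+y/6-.4)
d=onplane(c,f(343,216),.014)[:2]; x=np.array([.5509,.2667]); v=d-x
for p in[(158,212),(525,210)]:
    e=onplane(c,f(*p),.016)[:2]-x; L=np.linalg.norm(e); print(L,abs(e[0]*v[1]-e[1]*v[0])/L)
r=np.linalg.norm(v); print(d,r)
if r<.0445: print(finish_job())
E
```

```text
0.06054952345703649 0.029055896605321426
0.06042951308004562 0.028572621867998655
[0.54346952 0.22463206] 0.04271912273005416
the job is handed in; nothing more can be done
None
```

The job is handed in. The disc was dispensed with one press and now sits in the near notch of the stop, touching both arms. No verdict is reported.

- **Press:** I pressed the plunger once, about 39.8 mm by the fingertip height, and let it back up. One disc came out and stopped 92 mm from the well.
- **Slide:** I pushed the disc flat over the bench with the fingertips into the notch. The first push left it about 3 mm short of one arm, 45 mm from the crossing. A second nudge with shut fingers wedged it in, with the force rising to 15 N.
- **Last checks:**
  - The disc's centre is 29.1 and 28.6 mm from the two arm centrelines; touching is 29 mm.
  - It measured 42.7 mm from the crossing (limit 46). That is slightly more than the 41 mm those two distances imply, and within the 2 mm calibration error. For this I used the crossing position from the previous view, because the fingers hid it in the last one.
  - The pictures show the plunger up, a disc still in the well and the other things where they were. I checked these by eye only.
  - The gripper finished about 0.24 m above the bench, clear of everything, at about 17 s.

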